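# Fetch the round filter holder from the case

### The job

Slide the lid of the aluminium case open, take out the round filter holder and set it down gently, filter side up, in the middle of the round silicone pad. Then slide the lid fully shut again; everything else in the case stays in it, and leave the other things on the table where they are.

Things in the scene. Friction and masses are not known exactly. Their poses are not given: they have to be found in the camera images.
- case: Slim aluminium case, fixed. 146 (own x) x 226 (own y) x 30 mm high, walls 3 mm, felt floor 4 mm above the table. Origin: centre of underside; yaw -0.3 to 0.3 rad. Guide lips (top 30 mm) leave 132 mm clear between them. Inside, loose and flat on the felt: three white filter holders (places drawn at random, centres within x -40..20, y -67..25 mm of the case's frame), a brush, a dome box.
- case_lid (a joint): Sliding lid: aluminium plate, underside 24.5 mm and top 27 mm above the table, runs towards the case's own +y. Metres: 0 = fully shut, 0.18 = fully open at its stop; starts at 0 to 0.025. About 2 N slides it; it stays where left. It covers y from -111 mm + value in the case's frame, so fully open it leaves the case clear up to y = +69 mm and juts out over the table at the +y end.
- lid_bar (a point): Centre of the pull bar on the lid (moves with it; axes as the case): aluminium, 62 mm along the case's x, 10 mm thick along its y, 27 to 39 mm above the table, this point at 33 mm. Can be pinched from above or pushed from either side. With the lid shut it lies at x = 0, y = -75 mm in the case's frame.
- round_holder: THE ONE TO FETCH: the round filter holder, a white plastic disc 38 mm in diameter and 11 mm thick with a ring of eight small grey wells and a low 1 mm hub on its upper face (the filter side). Origin at the centre of its underside, z out of the filter side; it starts flat with that side up. 15 g.
- square_holder: Square white filter holder with rounded edges, 32 x 32 x 11 mm, nine grey wells on top. Stays in the case. Origin at the centre of its underside.
- oblong_holder: Oblong white filter holder with round ends, 48 mm along its own x, 22 mm along its y, 11 mm thick, eight grey wells on top. Stays in the case. Origin at the centre of its underside.
- brush: Small cleaning brush with grey handle and black bristle head, 92 mm along its own y, 9 mm wide, 8 mm high, lying in the case along the +x long wall. Stays in the case. Origin at the middle of its length, on the underside.
- dome_box: Small grey box with a clear lid, 34 mm along its own x, 24 mm along y, 13 mm high, in the +x, -y corner of the case. Stays in the case. Origin at the centre of its underside.
- pad_top (a point): Centre of the upper face of the round silicone pad: dark, flat, 110 mm in diameter, 4 mm thick, fixed to the table; this point is 4 mm above the table.
- bottle: Clear glass bottle with a cork, upright, 68 mm in diameter, 198 mm high. Leave alone. Origin at the centre of its underside.
- flashlight: Black flashlight lying along its own y, 138 mm long, 39 mm at the head (+y end). Leave alone. Origin on the table under its middle.
- drinking_glass: Clear drinking glass, upright, 72 mm across the rim, 95 mm high. Leave alone. Origin at the centre of its underside.
- spectacle_case: Closed grey spectacle case, 160 mm along its own x, 60 mm along y, 43 mm high. Leave alone. Origin at the centre of its underside.
- pill_box: White seven-day pill box, 34 mm along its own x, 154 mm along y, 23 mm high. Leave alone. Origin at the centre of its underside.
Mind the look-alikes: they are no part of the job. Of the things like the part that bears pad_top, leave any that is red; of the rest the larger one is meant.

How it is judged:
By the outcome, as a careful person would: the job done as asked, in the order asked, and still so for the second after the job is handed in, with the robot touching nothing.
It also fails if it takes over 58 s, if anything falls off the work surface, if the arm or the gripper's body presses on something with over 40 N, if the wrist force passes 120 N, or if a joint passes its speed limit or range.

### The arm

A 6-joint arm with a two-finger parallel gripper is mounted at the origin on the work surface. World frame = base frame: x ahead of the robot, y to its left, z up, the work surface at z = 0. Lengths are in mm, angles in degrees, forces in N, time in s.
With the tool pointing down it reaches from about 350 to 850 mm from the base axis. Payload 8.1 kg.
Tool frame: the origin (TCP) lies midway between the tips of the shut fingers; the grasp point (between the pads) lies 19 mm behind it (r.pinch_z is the distance from the TCP to the grasp point, in mm); z points along the fingers, y is the line along which they close (so a half turn about z gives the same grasp; the last joint's range is limited). The gripper opens to 85 mm and grips with 20 to 120 N. Pads are 22 mm wide; open, the fingers measure 114 mm over their backs; the gripper's body (76 mm by 85 mm) begins 54 mm behind the grasp point. The pads swing forward as they close: fully open they stand 13 mm farther back than shut.
Start: joints at [63.002, 7.471, 85.268, -0, 87.261, -4.893], TCP at [225.76, 555.912, 231.292] pointing down, gripper open.
Joint ranges: [-169.43, 169.43], [-51.17, 129.36], [1.28, 143.12], [-76.62, 256.62], [0, 156.53], [-152.29, 152.29]. Speed limits (degrees/s): [136.94, 136.94, 159.86, 180, 180, 180].

### API

Orientations are given as [roll, pitch, yaw] about the fixed x, y, z axes, in that order (R = Rz(yaw) Ry(pitch) Rx(roll)).
In Python, from bench import r gives the robot as it stands.
- The arm moves only by the shell command python3 -m jog 'ROWS' [OPENING] [FORCE]. ROWS is JSON, one flat list of numbers, 6 for each row, row after row: the shift along the tool's x, y, z in m, then the turn, a rotation vector about the tool's x, y, z in rad. A call has 1 to 8 rows; each row is the pose to reach, as a shift and turn from the pose commanded when the call began, along the tool's axes at that moment; what a row does not reach only later rows make up. A row lasts 1/8 s, in which the tool goes at most 62.5 mm and 10.7 degrees, less where a joint would pass 70% of its speed; a pose out of reach is approached as far as the arm can. A call with a gripper value outside its range is refused whole. OPENING is the opening, from -1 (shut) to 1 (fully open), set as the call begins (- or left out, the last holds). The fingers move at their own pace and stop on an object; FORCE is the grip in N (left out, the last holds). Time passes only in rows, so rows that repeat a pose let the fingers close. It gives the time, the measured TCP pose, the force, the opening and the grip force at its end, in the units of the state.
- r.sense(): the state, without advancing time (a new reading comes with each control period).
- r.snapshot(name): name is "scene" or "top" or "wrist"; returns a dict with "pixels" (420x560x3 uint8, red, green, blue), "range_z" (420x560 float32, mm along the optical axis (not along the pixel's ray), 0 where there is no reading), "K" (3x3 intrinsics, pixels), "rvec" (rotation vector, rad) and "tvec" (3), from world to camera coordinates, as OpenCV has them. Camera axes: x right, y down, z forward; pixel columns grow to the right and rows downward; lengths in mm; the calibration is good to about 2 mm. A picture is of the moment at which its call begins.
- r.hand_in(): hands the job in; it is judged then, once.
Trained networks look in a picture, given as the dict that the camera call returned (one of the last four; its "shot" number tells which), for a name from the list of things; names that differ only in an ending like _2 or _b are one class to them, and where a whole thing is asked for, a point or a joint stands for the part that bears it (a point fixed in the world has none). Each returns a list of dicts, best first, with "score" (0 to 1); they miss things now and then, are a little off and sometimes report something else, mostly with a low value. They report only what shows in the picture. A call takes as long as a camera call. They do not tell look-alikes from the thing itself.
- r.look_for(picture, target): "bbox" ([left, top, right, bottom] in pixels, round what is visible of it).
- r.outline_of(picture, target): "region" (420x560 bool, what is visible of it) and "bbox" ([left, top, right, bottom] in pixels, round what is visible of it).
The state is a dict: "time": time; "joint_pos": joint angles; "qd": joint speeds; "joint_efforts": joint torques, N m; "tool_pos": TCP position; "tcp_rot": TCP orientation; "ft_force": force on the tool from outside, world axes, zero at the start; "wrist_torque": the same for the moment, N m; "finger_gap": finger opening in mm; "grip_force": force on a finger pad.
Only numpy, scipy, OpenCV 4.12 (cv2) and the standard library are available. Lean on these libraries where they do the work, as an engineer would, in place of code of your own. Each camera call takes 0.05 s, during which the arm holds its last target. There are 200 camera calls.

## Working session

There is one attempt and no reset: what is moved stays moved. The work goes in short steps, Python scripts to look and compute and a shell command to move; the robot and the scene stay as the last step left them, time stands still between calls to the robot, and variables do not carry over. Pictures are saved under pics/ and viewed, at most 10 in all, crops included, and the job is handed in when it is done.

```bash
ls; mkdir -p pics; cat > h.py <<'E'
import numpy as np, cv2
from bench import r
from scipy.spatial.transform import Rotation as R
def cam(s):
    M=cv2.Rodrigues(np.array(s["rvec"],float))[0]; return np.array(s["K"]),M,np.array(s["tvec"],float).ravel()
def world(s,u,v,z=None):
    K,M,t=cam(s); u=np.atleast_1d(u).astype(float); v=np.atleast_1d(v).astype(float)
    d=np.linalg.inv(K)@np.stack([u,v,np.ones_like(u)])
    if z is None:
        d=d*s["range_z"][v.astype(int),u.astype(int)]; return (M.T@(d-t[:,None])).T
    c=-M.T@t; w=M.T@d; return (c[:,None]+w*(z-c[2])/w[2]).T
def save(s,n,box=None,k=1):
    im=s["pixels"][:,:,::-1]
    if box: a,b,c,d=box; im=im[b:d,a:c]
    cv2.imwrite("pics/"+n,cv2.resize(im,None,fx=k,fy=k,interpolation=cv2.INTER_CUBIC))
def rep(s,names):
    for n in names:
        for o in r.outline_of(s,n)[:4]:
            v,u=np.nonzero(o["region"]); w=world(s,u,v); ok=s["range_z"][v,u]>0; w=w[ok]
            print(n,round(o["score"],2),np.round(o["bbox"]),"med",np.round(np.median(w,0)),"n",len(u))
E
python3 - <<'E'
from h import *
st=r.sense(); print(st["tool_pos"],st["tcp_rot"],st["time"],r.pinch_z)
s=r.snapshot("top"); save(s,"top.png")
t=s; print(cam(t))
rep(s,["case","case_lid","lid_bar","pad_top","round_holder","bottle","drinking_glass","flashlight","spectacle_case","pill_box"])
E
```

```text
pics
[225.50766862 555.42737665 230.25991786] [-1.79896569e+02 -8.47958727e-03  1.57896147e+02] 0.0 18.700000000000003
(array([[534.97217096,   0.        , 282.25593243],
       [  0.        , 534.97217096, 217.31161805],
       [  0.        ,   0.        ,   1.        ]]), array([[-0.00403249, -0.9997631 ,  0.02138894],
       [-0.99732915,  0.00246098, -0.07299661],
       [ 0.07292668, -0.02162617, -0.99710281]]), array([  -1.47338593,  553.25318651, 1441.15982305]))
case 0.87 [227. 169. 320. 236.] med [594.  25.  27.] n 4717
case_lid 0.92 [228. 177. 317. 236.] med [592.  33.  27.] n 3959
lid_bar 0.89 [226. 175. 315. 234.] med [592.  30.  27.] n 4043
pad_top 0.83 [435. 263. 461. 294.] med [ 388. -458.    2.] n 557
pad_top 0.79 [370. 178. 405. 218.] med [ 608. -295.    4.] n 1184
pad_top 0.63 [371. 237. 408. 278.] med [ 444. -306.    3.] n 1224
bottle 0.59 [357. 124. 389. 159.] med [ 736. -232.  121.] n 746
drinking_glass 0.73 [ 89. 173. 120. 203.] med [629. 476.  49.] n 770
drinking_glass 0.22 [357. 126. 388. 161.] med [ 736. -231.  122.] n 726
flashlight 0.81 [237. 273. 292. 293.] med [376.  49.  29.] n 670
spectacle_case 0.67 [ 98. 228. 126. 294.] med [439. 450.  42.] n 1499
pill_box 0.71 [350. 290. 406. 306.] med [ 328. -265.   21.] n 797
```

View pics/top.png

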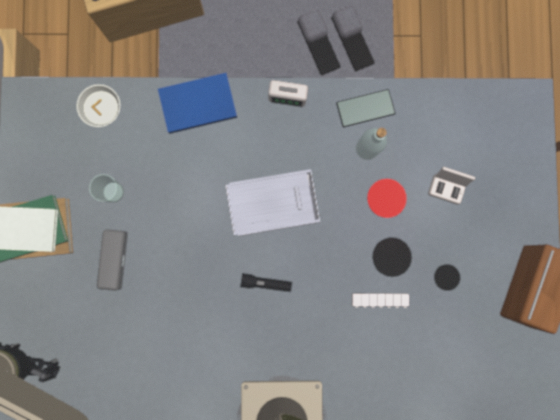

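The picture shows the case at about (272,202) with its pull bar at (299,198). There are three round discs: red (387,198), large dark (392,257) and small dark (447,277). The large dark one is the pad I want.

```bash
python3 - <<'E'
from h import *
s=r.snapshot("top"); save(s,"c.png",(215,155,475,315),3)
v,u=np.mgrid[150:260,200:340]; v=v.ravel();u=u.ravel()
w=world(s,u,v); m=(w[:,2]>15)&(w[:,2]<50)&(abs(w[:,0]-592)<130)&(abs(w[:,1]-27)<160)
q=w[m]; print(cv2.minAreaRect(q[:,:2].astype(np.float32)), np.median(q[:,2]))
b=q[q[:,2]>33]; print(len(b),b.mean(0) if len(b) else 0, cv2.minAreaRect(b[:,:2].astype(np.float32)))
for o in r.outline_of(s,"pad_top"):
    v,u=np.nonzero(o["region"]); w=world(s,u,v,4); c,rad=cv2.minEnclosingCircle(w[:,:2].astype(np.float32)); print(o["score"],w.mean(0),c,rad)
s=r.snapshot("scene"); save(s,"scene.png")
E
```

```text
((593.4072875976562, 23.367889404296875), (146.5802764892578, 237.1624755859375), 9.571456909179688) 27.136773592984454
253 [599.68629597  -0.98222429  35.86444573] ((593.2263793945312, 23.327842712402344), (144.51707458496094, 235.5290069580078), 9.307286262512207)
0.94 [ 444.32320883 -305.75499912    4.        ] (444.4941101074219, -305.77020263671875) 54.8583984375
0.76 [ 387.15004013 -456.68097689    4.        ] (387.64813232421875, -456.9211730957031) 37.228729248046875
0.55 [ 608.3953703 -294.5952733    4.       ] (608.28515625, -295.5645751953125) 55.34072494506836
0.16 [594.32810441  30.61091923   4.        ] (594.6781005859375, 30.944538116455078) 130.9454345703125
```

View pics/c.png

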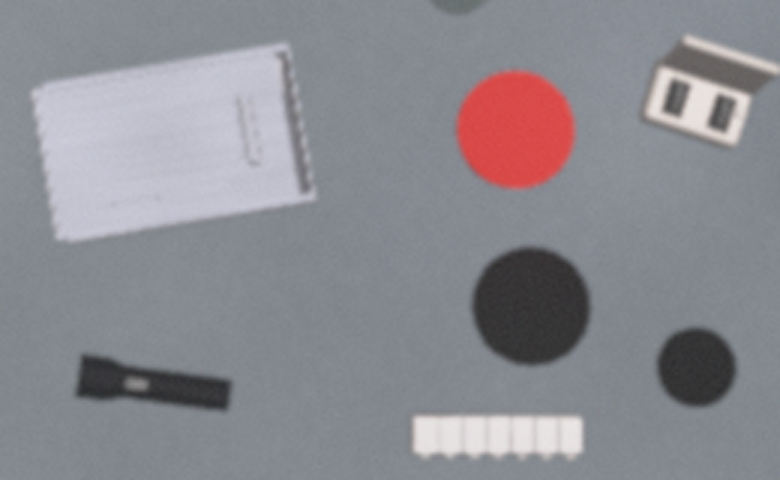

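In the crop, the case's bar is at (250,130), which is (298,198) in the full picture. The chosen pad is the dark disc at (531,306), 55 mm in radius, centred at world (444.5,-305.8). The case yaw is about 9.4° and its lid opens towards world +y.

```bash
cat >> h.py <<'E'
def go(x,y,z,yaw=None):
    st=r.sense(); p=np.array(st["tool_pos"]); yw=st["tcp_rot"][2]; T=R.from_euler("xyz",[180,0,yw],degrees=True)
    d=T.inv().apply(np.array([x,y,z])-p)/1000
    a=0 if yaw is None else -((yaw-yw+180)%360-180)
    print("shift",np.round(d,4),"turn z",round(np.radians(a),4),"deg",round(a,1))
E
python3 - <<'E'
from h import *
go(600,-20,250,-170.5)
s=r.snapshot("wrist"); K,M,t=cam(s); st=r.sense(); T=R.from_euler("xyz",st["tcp_rot"],degrees=True)
print("cam in tool",T.inv().apply(-M.T@t-st["tool_pos"]), "axis",T.inv().apply(M[2]),K[0,0])
E
```

```text
shift [-0.5634 -0.3927 -0.0187] turn z -0.5516 deg -31.6
cam in tool [  68.33874066   -0.2203353  -142.60571293] axis [-2.71085928e-01 -2.79857345e-04  9.62555111e-01] 307.1974692293708
```

```bash
python3 -m jog '[-0.04,-0.028,-0.01,0,0,-0.05,-0.09,-0.063,-0.019,0,0,-0.12,-0.14,-0.098,-0.019,0,0,-0.19,-0.19,-0.132,-0.019,0,0,-0.26,-0.24,-0.167,-0.019,0,0,-0.33,-0.29,-0.202,-0.019,0,0,-0.4,-0.34,-0.237,-0.019,0,0,-0.47,-0.39,-0.272,-0.019,0,0,-0.552]'
python3 -c "
from h import *
go(600,-20,250,-170.5)"
```

```text
time: 1.75
tool_pos: [485.7, 155.3, 250.7]
tcp_rot: [180.0, 0.1, -170.3]
ft_force: [0.3, 0.6, 0.8]
finger_gap: 85.1
grip_force: 0.0
shift [-0.0833 -0.1921  0.0007] turn z 0.0029 deg 0.2
```

```bash
python3 -m jog '[-0.02,-0.045,0,0,0,0,-0.04,-0.09,0,0,0,0,-0.06,-0.14,0,0,0,0,-0.083,-0.192,0,0,0,0,-0.083,-0.192,0,0,0,0]'
python3 - <<'E'
from h import *
s=r.snapshot("wrist"); save(s,"w1.png")
v,u=np.mgrid[0:420,0:560]; v=v.ravel();u=u.ravel()
w=world(s,u,v); ok=s["range_z"][v,u]>0
m=ok&(w[:,2]>22)&(w[:,2]<45)&(abs(w[:,0]-594)<120)&(abs(w[:,1]-20)<160); q=w[m]
print("case",cv2.minAreaRect(q[:,:2].astype(np.float32)))
b=w[ok&(w[:,2]>35.5)&(w[:,2]<45)&(abs(w[:,0]-605)<60)&(abs(w[:,1]+45)<40)]
print("bar",len(b),np.median(b[:,2]),cv2.minAreaRect(b[:,:2].astype(np.float32)))
st=r.sense(); print(st["tool_pos"],st["tcp_rot"],st["joint_pos"])
E
```

```text
time: 2.38
tool_pos: [599.4, -22.1, 249.4]
tcp_rot: [-180.0, -0.1, -170.7]
ft_force: [1.1, 0.2, 0.0]
finger_gap: 85.4
grip_force: 0.0
case ((591.8739624023438, 21.829147338867188), (145.54063415527344, 237.72674560546875), 9.333757400512695)
bar 441 38.785734009975705 ((602.3577270507812, -46.50566101074219), (60.562129974365234, 9.966667175292969), 9.75546932220459)
[598.69574201 -20.1827391  249.60324416] [ 1.79980456e+02 -5.93665346e-02 -1.70642541e+02] [-6.83522097e+00  6.97901893e+00  8.38978891e+01  2.21316018e-03
  8.91855535e+01 -1.06192702e+02]
```

View pics/w1.png

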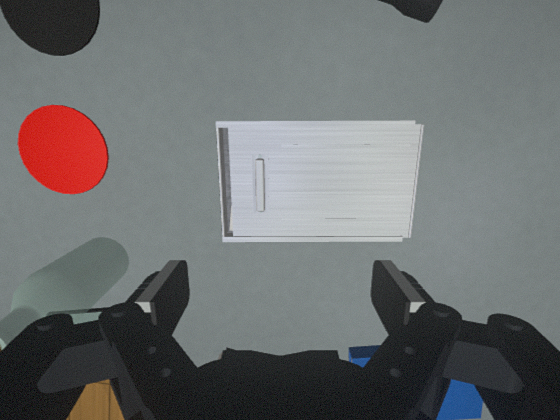

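The wrist picture shows the bar at (260,185) and the lid about 12 mm open at its left end, consistent with the top view. I'll pinch the bar from above.

```bash
python3 -c "
from h import *
go(602.4,-46.5,30,-170.6)"
```

```text
shift [ 0.0006 -0.0266  0.2196] turn z -0.0007 deg -0.0
```

```bash
python3 -m jog '[0.0005,-0.015,0.04,0,0,0,0.0005,-0.0265,0.09,0,0,0,0.0005,-0.0265,0.14,0,0,0,0.0005,-0.0265,0.18,0,0,0,0.0005,-0.0265,0.205,0,0,0,0.0005,-0.0265,0.215,0,0,0,0.0005,-0.0265,0.219,0,0,0,0.0005,-0.0265,0.219,0,0,0]' 0 20
python3 -m jog '[0,0,0,0,0,0,0,0,0,0,0,0,0,0,0,0,0,0,0,0,0,0,0,0,0,0,0,0,0,0]' -1 30
```

```text
time: 3.42
tool_pos: [603.0, -44.5, 32.5]
tcp_rot: [-180.0, 0.1, -170.5]
ft_force: [0.3, -0.3, 0.8]
finger_gap: 42.5
grip_force: 0.0
time: 4.05
tool_pos: [603.0, -44.8, 32.4]
tcp_rot: [-180.0, 0.1, -170.5]
ft_force: [-1.2, 0.5, 5.7]
finger_gap: 9.0
grip_force: 32.9
```

```bash
python3 -m jog '[0,0.01,0,0,0,0,0,0.035,0,0,0,0,0,0.065,0,0,0,0,0,0.095,0,0,0,0,0,0.125,0,0,0,0,0,0.15,0,0,0,0,0,0.163,0,0,0,0,0,0.166,0,0,0,0]'
python3 -m jog '[0,0.001,0,0,0,0]'
```

```text
time: 5.05
tool_pos: [575.5, 120.1, 32.4]
tcp_rot: [-180.0, 0.1, -170.4]
ft_force: [-1.1, -0.8, 6.9]
finger_gap: 8.7
grip_force: 32.9
time: 5.18
tool_pos: [575.4, 120.5, 32.4]
tcp_rot: [-180.0, 0.1, -170.4]
ft_force: [-1.1, -2.0, 6.0]
finger_gap: 8.6
grip_force: 32.9
```

```bash
python3 -m jog '[0,0,0,0,0,0,0,0,0,0,0,0,0,0,-0.03,0,0,0,0,0,-0.08,0,0,0,0,-0.04,-0.13,0,0,0,0,-0.09,-0.18,0,0,0,0,-0.14,-0.2,0,0,0,0,-0.14,-0.2,0,0,0]' 0
python3 -m jog '[0,0,0,0,0,0]'
python3 - <<'E'
from h import *
s=r.snapshot("wrist"); save(s,"w2.png",(140,80,420,280),2.8)
v,u=np.mgrid[0:420,0:560]; v=v.ravel();u=u.ravel()
w=world(s,u,v); ok=s["range_z"][v,u]>0
b=w[ok&(w[:,2]>35.5)&(w[:,2]<45)&(abs(w[:,0]-575)<60)&(abs(w[:,1]-120)<40)]
print("bar",len(b),cv2.minAreaRect(b[:,:2].astype(np.float32)))
rep(s,["round_holder","square_holder","oblong_holder","brush","dome_box"])
for o in r.outline_of(s,"round_holder")[:2]:
    v,u=np.nonzero(o["region"]); w=world(s,u,v); z=w[:,2]; g=(abs(z-15)<3); print("z",np.percentile(z,[5,50,95]), cv2.minEnclosingCircle(w[g][:,:2].astype(np.float32)), w[g].mean(0))
E
```

```text
time: 6.18
tool_pos: [599.5, -22.1, 234.4]
tcp_rot: [-179.9, 0.3, -170.7]
ft_force: [0.4, 0.4, -1.0]
finger_gap: 42.9
grip_force: 0.0
time: 6.3
tool_pos: [597.3, -18.0, 230.4]
tcp_rot: [180.0, -0.1, -170.5]
ft_force: [0.3, -0.6, -0.8]
finger_gap: 42.6
grip_force: 0.0
bar 513 ((574.8665771484375, 119.20549774169922), (61.21919631958008, 10.063688278198242), 9.463418960571289)
round_holder 0.96 [278. 185. 307. 216.] med [613.  -0.  15.] n 799
square_holder 0.56 [313. 136. 348. 171.] med [552.  31.  15.] n 798
oblong_holder 0.65 [238. 140. 272. 168.] med [567. -55.  15.] n 674
oblong_holder 0.47 [ 0.  0. 84. 53.] med [ 468. -297.    4.] n 3855
oblong_holder 0.37 [291. 224. 362. 234.] med [645.  43.  11.] n 442
brush 0.82 [292. 222. 365. 238.] med [644.  47.  11.] n 535
dome_box 0.65 [222. 209. 246. 239.] med [653. -66.  17.] n 621
z [ 9.46254491 15.09075546 16.43801715] ((614.8643188476562, 0.25236690044403076), 18.93739128112793) [6.14224609e+02 2.07194109e-01 1.51355771e+01]
```

View pics/w2.png

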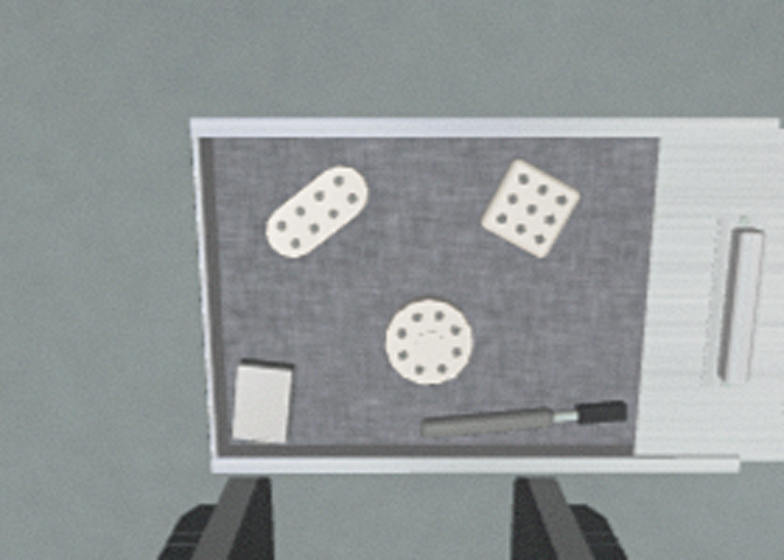

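The crop shows three candidates: oblong holder (317,212), square holder (531,208) and round holder (429,342). I'm taking the round one with its ring of eight wells, at about world (614.5,0.2). The dome box is at (263,400), the brush is at (525,415), and the lid is fully open.

```bash
python3 -c "
from h import *
print(r.sense()['tool_pos'],r.sense()['tcp_rot'])
go(614.5,0.2,3.3,-170.6)"
```

```text
[597.46586939 -17.16214508 230.6718535 ] [ 1.79982427e+02 -5.68806903e-02 -1.70406255e+02]
shift [-0.0197  0.0143  0.2274] turn z 0.0034 deg 0.2
```

```bash
python3 -m jog '[-0.0197,0.0143,0.04,0,0,0,-0.0197,0.0143,0.09,0,0,0,-0.0197,0.0143,0.14,0,0,0,-0.0197,0.0143,0.18,0,0,0,-0.0197,0.0143,0.205,0,0,0,-0.0197,0.0143,0.22,0,0,0,-0.0197,0.0143,0.226,0,0,0,-0.0197,0.0143,0.228,0,0,0]' 0.35 20
python3 -m jog '[0,0,0,0,0,0,0,0,0,0,0,0]'
python3 -m jog '[0,0,0,0,0,0,0,0,0,0,0,0,0,0,0,0,0,0,0,0,0,0,0,0,0,0,0,0,0,0]' -1 20
```

```text
time: 7.65
tool_pos: [615.5, -0.6, 4.0]
tcp_rot: [-180.0, 0.1, -170.5]
ft_force: [0.3, -0.3, 0.6]
finger_gap: 57.7
grip_force: 0.0
time: 7.9
tool_pos: [615.7, -0.8, 4.4]
tcp_rot: [-180.0, 0.1, -170.5]
ft_force: [-0.5, -0.9, 0.3]
finger_gap: 57.4
grip_force: 0.0
time: 8.52
tool_pos: [615.3, -0.7, 4.0]
tcp_rot: [-180.0, 0.1, -170.5]
ft_force: [-1.8, 0.6, 5.9]
finger_gap: 37.0
grip_force: 20.1
```

```bash
python3 -m jog '[0,0,-0.005,0,0,0,0,0,-0.02,0,0,0,0,0,-0.045,0,0,0,0,0,-0.08,0,0,0,0,0,-0.11,0,0,0,0,0,-0.13,0,0,0,0,0,-0.14,0,0,0,0,0,-0.14,0,0,0]'
python3 - <<'E'
from h import *
go(444.5,-305.8,143)
s=r.snapshot("wrist"); save(s,"w3.png",(140,80,420,420),1.7)
rep(s,["round_holder"])
E
```

```text
time: 9.52
tool_pos: [615.1, -0.7, 143.6]
tcp_rot: [-180.0, 0.0, -170.5]
ft_force: [-0.5, -0.3, -0.2]
finger_gap: 36.6
grip_force: 20.1
shift [ 0.2187 -0.2727  0.0006] turn z 0.0 deg 0
```

View pics/w3.png

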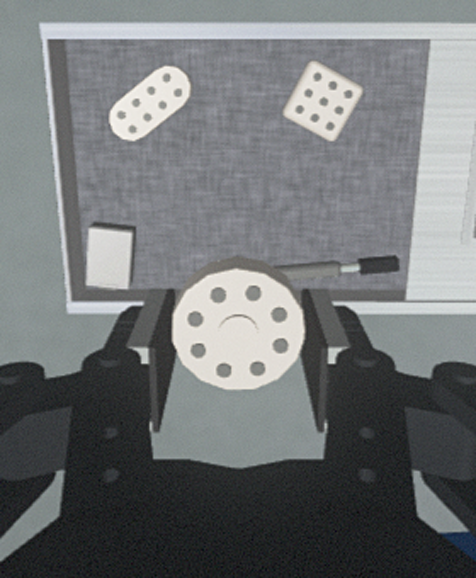

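Crop: the round holder is held level, filter side up, centred at about (238,322) between the pads. The other items still lie in the case. Next I measure its offset from the TCP and head for the pad.

```bash
python3 -m jog '[0.02,-0.025,0,0,0,0,0.055,-0.068,0,0,0,0,0.09,-0.112,0,0,0,0,0.125,-0.156,0,0,0,0,0.16,-0.2,0,0,0,0,0.195,-0.243,0,0,0,0,0.213,-0.266,0,0,0,0,0.2187,-0.2727,0,0,0,0]'
python3 -m jog '[0,0,0,0,0,0,0,0,0,0,0,0]'
python3 - <<'E'
from h import *
s=r.snapshot("wrist"); st=r.sense(); p=np.array(st["tool_pos"])
im=s["pixels"].astype(int); m=((im.min(2)>150)&(s["range_z"]<200)&(s["range_z"]>0)).astype(np.uint8)
m=cv2.morphologyEx(m,cv2.MORPH_CLOSE,np.ones((9,9))); n,l,stt,c=cv2.connectedComponentsWithStats(m); k=1+np.argmax(stt[1:,4]); print(stt[k])
v,u=np.nonzero(l==k); w=world(s,u,v); ok=abs(w[:,2]-np.median(w[:,2]))<2; w=w[ok]
(cx,cy),rad=cv2.minEnclosingCircle(w[:,:2].astype(np.float32)); print("disc",cx,cy,rad,np.median(w[:,2]),"mean",w.mean(0),"tcp",p,st["tcp_rot"])
for o in r.outline_of(s,"pad_top")[:3]:
    v,u=np.nonzero(o["region"]); q=world(s,u,v,4); print(o["bbox"],o["score"],cv2.minEnclosingCircle(q[:,:2].astype(np.float32)))
go(p[0]+444.5-cx,p[1]-305.8-cy,p[2])
E
```

```text
time: 10.62
tool_pos: [442.7, -306.8, 141.9]
tcp_rot: [179.9, -0.1, -170.6]
ft_force: [1.4, 0.9, 0.9]
finger_gap: 37.0
grip_force: 20.1
time: 10.88
tool_pos: [444.7, -304.7, 142.9]
tcp_rot: [180.0, -0.0, -170.4]
ft_force: [-0.5, 0.7, -0.0]
finger_gap: 37.1
grip_force: 20.1
[ 241  238   78   71 4366]
disc 444.6817321777344 -305.1998596191406 18.89988899230957 153.93969360250125 mean [ 443.7930519  -305.29210268  153.9744177 ] tcp [ 444.82842385 -304.66141274  143.0008526 ] [ 1.79964385e+02 -8.29706335e-03 -1.70392014e+02]
[220.9, 138.8, 335.5, 243.3] 0.84 ((442.0630798339844, -307.42816162109375), 54.692832946777344)
[231.1, 296.8, 314.9, 357.1] 0.75 ((591.5164794921875, -289.45703125), 48.24452209472656)
[74.1, 62.2, 159.6, 151.0] 0.68 ((385.83984375, -458.4352722167969), 36.938514709472656)
shift [ 0.0003 -0.0005  0.0001] turn z 0.0 deg 0
```

```bash
python3 -m jog '[0.0015,-0.001,0.03,0,0,0,0.0015,-0.001,0.07,0,0,0,0.0015,-0.001,0.1,0,0,0,0.0015,-0.001,0.12,0,0,0,0.0015,-0.001,0.132,0,0,0,0.0015,-0.001,0.136,0,0,0,0.0015,-0.001,0.138,0,0,0,0.0015,-0.001,0.139,0,0,0]'
python3 -m jog '[0,0,0.0005,0,0,0,0,0,0.0008,0,0,0,0,0,0.0008,0,0,0]'
```

```text
time: 11.98
tool_pos: [443.6, -307.5, 5.1]
tcp_rot: [-179.9, 0.1, -170.5]
ft_force: [-0.1, 0.6, -0.1]
finger_gap: 36.5
grip_force: 20.1
time: 12.35
tool_pos: [443.2, -307.3, 4.0]
tcp_rot: [-180.0, 0.0, -170.5]
ft_force: [-0.5, 1.0, 3.4]
finger_gap: 36.8
grip_force: 20.4
```

Light contact, so I release and rise.

```bash
python3 -m jog '[0,0,0,0,0,0,0,0,0,0,0,0,0,0,0,0,0,0,0,0,-0.01,0,0,0,0,0,-0.04,0,0,0,0,0,-0.09,0,0,0,0,0,-0.14,0,0,0,0,0,-0.17,0,0,0]' 0.2
python3 -m jog '[0,0,0,0,0,0]'
python3 - <<'E'
from h import *
s=r.snapshot("wrist"); save(s,"w4.png",(140,80,420,360),2)
for n in ("round_holder","pad_top"):
  for o in r.outline_of(s,n)[:1]:
    v,u=np.nonzero(o["region"]); q=world(s,u,v,15 if n[0]=="r" else 4); print(n,o["bbox"],o["score"],cv2.minEnclosingCircle(q[:,:2].astype(np.float32)))
    w=world(s,u,v); print(np.percentile(w[:,2],[5,50,95]))
b=np.array([574.9,119.2]); a=np.radians(9.4); ax=np.array([-np.sin(a),np.cos(a)])
go(*b,180,-170.6); print(r.sense()["tool_pos"])
E
```

```text
time: 13.35
tool_pos: [444.0, -307.9, 177.6]
tcp_rot: [-179.8, 0.2, -170.5]
ft_force: [0.4, 0.4, -0.5]
finger_gap: 51.3
grip_force: 0.0
time: 13.48
tool_pos: [444.8, -308.5, 177.9]
tcp_rot: [-179.7, 0.3, -170.5]
ft_force: [-0.2, -0.2, 0.3]
finger_gap: 51.1
grip_force: 0.0
round_holder [264.4, 174.8, 298.4, 209.7] 0.68 ((442.36346435546875, -307.724365234375), 19.582185745239258)
[13.14288632 15.13637038 16.57721226]
pad_top [225.3, 279.0, 318.2, 355.5] 0.96 ((604.2649536132812, -295.4815368652344), 55.478363037109375)
[2.86601227 4.03346093 5.1747708 ]
shift [-0.2011  0.3981 -0.0074] turn z 0.0022 deg 0.1
[ 442.4816063 -306.6456638  172.6304621]
```

View pics/w4.png

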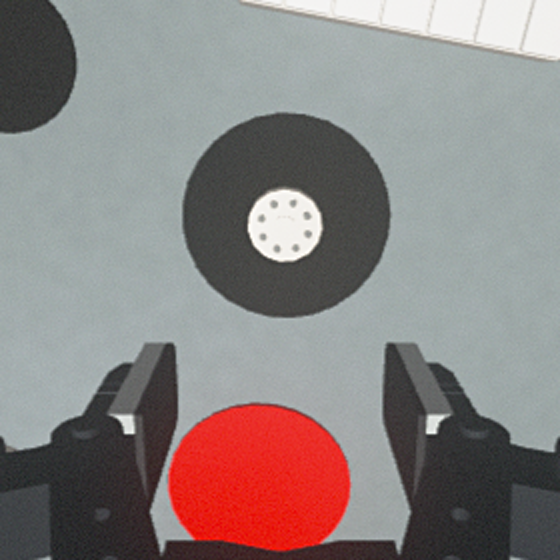

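The holder sits at about (285,225) in the crop, filter side up in the middle of the dark pad, whose centre is about (286,214) before parallax. The wrist data agree to about 1 mm. Now back to the bar to close the lid.

```bash
python3 -m jog '[-0.015,0.03,0,0,0,0,-0.04,0.08,0,0,0,0,-0.068,0.135,0,0,0,0,-0.096,0.19,0,0,0,0,-0.124,0.245,0,0,0,0,-0.152,0.3,0,0,0,0,-0.18,0.355,0,0,0,0,-0.201,0.398,0,0,0,0]' 0
python3 -m jog '[0,0,0,0,0,0,0,0,0,0,0,0]'
python3 - <<'E'
from h import *
s=r.snapshot("wrist")
v,u=np.mgrid[0:420,0:560]; v=v.ravel();u=u.ravel()
w=world(s,u,v); ok=s["range_z"][v,u]>0
b=w[ok&(w[:,2]>35.5)&(w[:,2]<45)&(abs(w[:,0]-575)<60)&(abs(w[:,1]-120)<40)]
print("bar",len(b),cv2.minAreaRect(b[:,:2].astype(np.float32)))
go(575.2,120,31.3,-170.6)
E
```

```text
time: 14.62
tool_pos: [574.5, 121.1, 171.4]
tcp_rot: [180.0, -0.2, -170.4]
ft_force: [2.0, -0.0, -0.1]
finger_gap: 42.8
grip_force: 0.0
time: 14.88
tool_pos: [574.3, 118.5, 171.7]
tcp_rot: [-180.0, -0.2, -170.4]
ft_force: [-0.3, -0.7, 0.3]
finger_gap: 42.7
grip_force: 0.0
bar 654 ((574.7555541992188, 120.09912872314453), (61.14349365234375, 9.146774291992188), 9.44019603729248)
shift [-0.0011  0.002   0.1408] turn z 0.0017 deg 0.1
```

```bash
python3 -m jog '[-0.001,0.0015,0.03,0,0,0,-0.001,0.0015,0.07,0,0,0,-0.001,0.0015,0.1,0,0,0,-0.001,0.0015,0.125,0,0,0,-0.001,0.0015,0.136,0,0,0,-0.001,0.0015,0.14,0,0,0,-0.001,0.0015,0.142,0,0,0,-0.001,0.0015,0.142,0,0,0]'
python3 -m jog '[0,0,0,0,0,0,0,0,0,0,0,0,0,0,0,0,0,0,0,0,0,0,0,0,0,0,0,0,0,0]' -1 30
python3 -m jog '[0,-0.01,0,0,0,0,0,-0.035,0,0,0,0,0,-0.065,0,0,0,0,0,-0.095,0,0,0,0,0,-0.125,0,0,0,0,0,-0.15,0,0,0,0,0,-0.166,0,0,0,0,0,-0.172,0,0,0,0]'
python3 -m jog '[0,-0.002,0,0,0,0,0,-0.003,0,0,0,0,0,-0.003,0,0,0,0]'
```

```text
time: 15.92
tool_pos: [576.8, 120.3, 32.5]
tcp_rot: [-180.0, 0.1, -170.5]
ft_force: [0.0, -0.4, -0.8]
finger_gap: 42.9
grip_force: 0.0
time: 16.55
tool_pos: [576.5, 120.4, 32.1]
tcp_rot: [180.0, 0.0, -170.5]
ft_force: [-1.5, -0.1, 5.9]
finger_gap: 8.5
grip_force: 33.0
time: 17.55
tool_pos: [604.9, -50.2, 32.0]
tcp_rot: [-180.0, 0.0, -170.5]
ft_force: [-2.5, 1.8, 7.2]
finger_gap: 8.8
grip_force: 33.2
time: 17.92
tool_pos: [605.3, -52.3, 32.1]
tcp_rot: [-180.0, 0.0, -170.5]
ft_force: [-1.7, -0.2, 6.0]
finger_gap: 8.9
grip_force: 33.1
```

```bash
python3 -m jog '[0,-0.002,0,0,0,0,0,-0.003,0,0,0,0,0,-0.003,0,0,0,0]'
python3 -m jog '[0,-0.001,0,0,0,0,0,-0.002,0,0,0,0,0,-0.002,0,0,0,0]'
```

```text
time: 18.3
tool_pos: [605.8, -55.2, 32.1]
tcp_rot: [-180.0, 0.0, -170.5]
ft_force: [-2.0, 0.6, 6.7]
finger_gap: 9.0
grip_force: 33.1
time: 18.68
tool_pos: [606.0, -56.5, 32.1]
tcp_rot: [180.0, 0.0, -170.5]
ft_force: [-2.7, 3.3, 8.3]
finger_gap: 8.8
grip_force: 33.2
```

```bash
python3 -m jog '[0,-0.001,0,0,0,0,0,-0.001,0,0,0,0]'
```

```text
time: 18.92
tool_pos: [606.0, -56.6, 32.0]
tcp_rot: [179.9, 0.0, -170.5]
ft_force: [-3.7, 6.9, 8.4]
finger_gap: 8.6
grip_force: 33.3
```

```bash
python3 -m jog '[0,-0.001,0,0,0,0,0,-0.0015,0,0,0,0,0,-0.0015,0,0,0,0]'
python3 -m jog '[0,0.0005,0,0,0,0,0,0.0015,0,0,0,0]'
python3 -m jog '[0,0,0,0,0,0,0,0,0,0,0,0,0,0,0,0,0,0,0,0,-0.02,0,0,0,0,0,-0.06,0,0,0,0,0,-0.11,0,0,0,0,0,-0.16,0,0,0,0,0,-0.19,0,0,0]' 0
python3 -m jog '[0,0,0,0,0,0,0,0,0,0,0,0]'
python3 - <<'E'
from h import *
s=r.snapshot("wrist"); save(s,"w5.png")
v,u=np.mgrid[0:420,0:560]; v=v.ravel();u=u.ravel()
w=world(s,u,v); ok=s["range_z"][v,u]>0
m=ok&(w[:,2]>22)&(w[:,2]<45)&(abs(w[:,0]-594)<120)&(abs(w[:,1]-20)<160); q=w[m]
print("case",cv2.minAreaRect(q[:,:2].astype(np.float32)))
b=w[ok&(w[:,2]>35.5)&(w[:,2]<45)&(abs(w[:,0]-605)<60)&(abs(w[:,1]+55)<40)]
print("bar",len(b),cv2.minAreaRect(b[:,:2].astype(np.float32)))
s=r.snapshot("top"); rep(s,["round_holder","bottle","flashlight","pill_box","drinking_glass","spectacle_case"])
E
```

```text
time: 19.3
tool_pos: [606.0, -56.8, 32.0]
tcp_rot: [179.8, -0.0, -170.4]
ft_force: [-4.8, 11.8, 10.0]
finger_gap: 8.5
grip_force: 33.5
time: 19.55
tool_pos: [606.1, -56.6, 32.1]
tcp_rot: [179.9, 0.0, -170.4]
ft_force: [-3.2, 4.3, 7.5]
finger_gap: 8.6
grip_force: 33.3
time: 20.55
tool_pos: [607.3, -58.5, 227.0]
tcp_rot: [-179.9, 0.3, -170.5]
ft_force: [0.8, -0.4, 0.1]
finger_gap: 42.5
grip_force: 0.0
time: 20.8
tool_pos: [605.7, -58.2, 221.4]
tcp_rot: [180.0, -0.0, -170.5]
ft_force: [0.3, -0.3, 0.5]
finger_gap: 42.7
grip_force: 0.0
case ((592.2298583984375, 16.59308624267578), (145.30186462402344, 226.27536010742188), 9.551180839538574)
bar 506 ((604.5585327148438, -57.36449432373047), (61.792850494384766, 8.852227210998535), 9.432707786560059)
round_holder 0.64 [386. 251. 401. 265.] med [ 447. -306.   14.] n 163
round_holder 0.55 [350. 292. 406. 305.] med [ 328. -267.   21.] n 741
bottle 0.59 [362. 126. 389. 160.] med [ 736. -236.  127.] n 590
flashlight 0.66 [240. 272. 260. 291.] med [382.  84.  33.] n 291
flashlight 0.2 [230. 175. 319. 236.] med [581.  49.  27.] n 3122
pill_box 0.79 [351. 292. 406. 306.] med [ 328. -268.   21.] n 771
drinking_glass 0.86 [ 89. 174. 124. 202.] med [629. 476.  50.] n 743
spectacle_case 0.82 [ 98. 230. 128. 295.] med [442. 450.  42.] n 1389
```

View pics/w5.png

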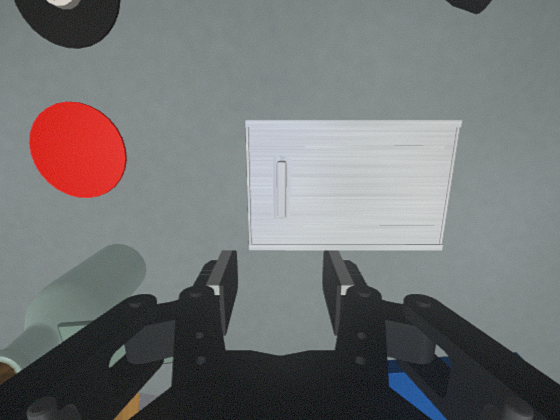

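The lid is flush at both ends, with the bar at (282,188). The total length is 226 mm, so it is fully shut. The holder is on the dark pad at top left, and the gripper is clear of everything.

```bash
python3 -c "
from bench import r
print(r.hand_in())"
```

```text
the job is handed in; nothing more can be done
None
```

The round filter holder is filter side up in the middle of the large dark pad, the lid is fully shut with everything else still in the case, and the job was handed in at about 21 s.

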